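Shoulder reading on a shaft, then hold it clear of the V-blocks

TASK

Take a reading on the steel shaft lying in the two V-blocks of the bench gauge: slide it along the V-blocks towards the dial, its thin nose going through the slot of the forked stop and pushing the sprung plunger in, until its shoulder bears on the stop, and keep it pressed there steadily, firmly but without ramming, for two seconds while the needle settles. Then lift it up level, about 100 mm above where it lay and still over the gauge, and keep it there level and still so that I can wipe the V-blocks for the repeat reading: finish while holding the shaft in the air. Leave the other things on the granite alone.

Things in the scene. Friction and masses are not known exactly. Their poses are not given: they have to be found in the camera images.
- gauge: bench gauge fixed on the granite: grey anodised plate 340 x 110 x 15 mm with two steel V-blocks, then a forked stop, a clamp post (73 mm high) and a dial lying face up, all in line. Origin on the granite under the middle between the V-blocks; x along them to the stop and dial, z up. V-blocks 28 (x) x 50 mm, tops 60 mm above granite, centred at x -63 and +63 mm: 98 mm free between
- fork: the gauge's forked stop, dark steel, 12 mm thick, 50 mm wide, top 73 mm above the granite, with a 14 mm wide slot, open at the top, for the shaft's nose (slot bottom 50 mm above the granite). Its origin is the gauge's origin; its flat face towards the V-blocks is at x = +100 mm of the gauge
- stop_face (a point): centre of the stop's flat face, on the line of the shaft's axis: 100 mm along x from the gauge's origin, 58 mm above the granite. The shaft's origin is 100 mm short of it when the shoulder bears on the stop. Sliding the shaft in the oiled V-blocks takes 1 to 4 N, the plunger 3 N more: a push of 12 to 20 N keeps the shoulder firmly on the stop
- plunger (a joint): the dial's sprung plunger behind the slot, on the shaft's axis, m: 0 = out (tip 19 mm behind the stop's flat face), grows as it is pushed in along the gauge's +x, 0.005 when the shoulder bears on the stop, most 0.009; spring force 1.5 N out, 3 N at 0.005. The dial's needle turns with it
- shaft: round steel shaft, 214 mm, 0.6 to 0.8 kg, lying in the V-blocks. Origin on its axis at its balance point, 58 mm above the granite; x to the nose (the gauge's x). Along x in mm: flange 40 dia. -90 to -82; journal 20 dia. to -26; seat 26 dia. to +44, free between the V-blocks, to grip; journal 20 dia. to +100, the shoulder; nose 10 dia. to +124. Starts 8 to 18 mm short of the stop
- ball_stand: bystander: white ceramic reference ball 25 mm diameter on a black stand, 54 mm foot, 126 mm tall; origin under its centre
- housing: bystander: machined aluminium housing block with holes, 85 x 60 x 26 mm; origin under its centre
- ring_gauge: bystander: steel ring gauge lying flat, 68 mm outside, 40 mm bore, 22 mm high; origin under its centre
Things that resemble listed ones, but are neither listed nor needed, are in the scene too. Several things have the shape of the shaft; the one meant has the colours described above.

How it is judged:
By the outcome, as a careful person would: the job done as asked, in the order asked, and still so for the second after the job is handed in, while the arm keeps its last pose, push and grip.
It also fails if it takes over 48 s, if anything falls off the work surface, if the arm or the gripper's body presses on something with over 40 N, if the wrist force passes 120 N, or if a joint passes its speed limit or range.

ROBOT

A 6-joint arm with a two-finger parallel gripper is mounted at the origin on the work surface. World frame = base frame: x ahead of the robot, y to its left, z up, the work surface at z = 0. Lengths are in m, angles in degrees, forces in N, time in s.
With the tool pointing down it reaches from about 0.3 to 0.825 m from the base axis. Payload 5.4 kg.
Tool frame: the origin (TCP) lies on the centre line of the jaws, within the pads' length; the fingertips stand 17 mm ahead of it and the grasp point (between the pads) lies 2 mm behind it (r.tip_extent is the distance from the TCP to the fingertips, in m); y points along the fingers, x is the direction in which the jaws open and shut, and the axes are right-handed (so a half turn about y gives the same grasp; the last joint's range is limited). The gripper opens to 92 mm and grips with 3 to 60 N. Pads are 20 mm wide; open, the fingers measure 128 mm over their backs; the gripper's body (75 mm by 189 mm) begins 69 mm behind the grasp point.
Start: joints at [59.066, 9.076, 91.501, -0, 79.423, -12.038], TCP at [0.186, 0.544, 0.232] pointing down, gripper open.
Joint ranges: [-166.64, 166.64], [-54.1, 131.32], [10.49, 154.53], [-73.88, 253.88], [9.74, 151.15], [-171.62, 171.62]. Speed limits (degrees/s): [147.25, 147.25, 180, 180, 180, 180].

INTERFACE

Orientations are given as a 3x3 rotation matrix whose columns are the frame's x, y, z axes.
In Python, from station import r gives the robot as it stands.
- The arm moves only by the shell command python3 -m pendant 'ROWS' [OPENING] [FORCE]. ROWS is JSON, a list of rows, each a list of 6 numbers: the shift along the tool's x, y, z in mm, then the turn, a rotation vector about the tool's x, y, z in rad. In form: [[x, y, z, ax, ay, az], ...]. A call has exactly 8 rows; each row shifts and turns the pose as measured when the row begins, along the tool's axes as they then stand; what a row does not reach is not made up. A row lasts 1/12 s, in which the tool goes at most 41.7 mm and 7.16 degrees, less where a joint would pass 70% of its speed; a pose out of reach is approached as far as the arm can. A call with a gripper value outside its range is refused whole. OPENING is the opening in per cent of the stroke, from 0 (shut) to 100 (fully open), set as the call begins (- or left out, the last holds). The fingers move at their own pace and stop on an object; FORCE is the grip in N (left out, the last holds). Time passes only in rows, so rows that do not move let the fingers close, or fill a call up. It gives the time, the measured TCP pose, the force and the opening at its end, in the units of the state.
- r.get_obs(): the state, without advancing time (a new reading comes with each control period).
- r.camera(name): name is "scene" or "top"; returns a dict with "image" (400x640x3 uint8, blue, green, red), "range_z" (400x640 float32, m along the optical axis (not along the pixel's ray), 0 where there is no reading), "fx", "fy", "cx", "cy" (pixels), "eye" and "attitude" of the camera in the world. Camera axes: x right, y up, looking along -z (the intrinsics and any distortion apply to the point x, -y, -z); pixel columns grow to the right and rows downward; lengths in m; the calibration is good to about 2 mm. A picture is of the moment at which its call begins.
- r.hand_in(): hands the job in, once; it reports no verdict.
The state is a dict: "clock": time; "joint_positions": joint angles; "dq": joint speeds; "joint_efforts": joint torques, N m; "tcp_pos": TCP position; "tcp_rot": TCP orientation; "ft_force": force on the tool from outside, world axes, zero at the start; "torque": the same for the moment, N m; "width": opening from 0.0 (shut) to 1.0 (fully open).
Only numpy, scipy, OpenCV 4.12 (cv2) and the standard library are available. Lean on these libraries where they do the work, as an engineer would, in place of code of your own. Each camera call takes 0.05 s, during which the arm holds its last target.

## Working session

There is one attempt and no reset: what is moved stays moved. The work goes in short steps, Python scripts to look and compute and a shell command to move; the robot and the scene stay as the last step left them, time stands still between calls to the robot, and variables do not carry over. Pictures are saved under pics/ and viewed, and the job is handed in when it is done.

```bash
mkdir -p pics; ls
python3 - <<'E'
from station import r
import cv2,numpy as np
o=r.get_obs();print(o['clock'],o['tcp_pos'],o['tcp_rot'],o['ft_force'],o['width'])
for n in("scene","top"):
    c=r.camera(n);cv2.imwrite(f"pics/{n}0.png",c["image"]);np.savez(f"{n}0.npz",**c)
    print(n,c["fx"],c["fy"],c["cx"],c["cy"],c["eye"],c["attitude"],[k for k in c])
E
```

```text
pics
0.0 [0.18592563 0.54347262 0.23058728] [[ 3.23854612e-01 -9.92645535e-04 -9.46106339e-01]
 [ 9.46104944e-01 -1.67243490e-03  3.23855890e-01]
 [-1.90377537e-03 -9.99998109e-01  3.97521091e-04]] [ 0.09972945  0.74741885 -0.54353107] 1.0028095430905084
scene 479.6904024694453 479.6904024694453 318.888446834181 201.82814339815144 [1.42479287 0.17509132 1.05338824] [[-0.16449984 -0.70859092  0.68617688]
 [ 0.98635493 -0.11350523  0.1192498 ]
 [-0.00661466  0.69643052  0.71759374]] ['image', 'range_z', 'fx', 'fy', 'cx', 'cy', 'eye', 'attitude']
top 442.3717723917702 442.3717723917702 322.8373761554372 188.43310872197432 [ 0.36112686 -0.0045383   1.15391566] [[-0.02468892  0.99312692 -0.1144088 ]
 [-0.99946869 -0.02695712 -0.01832053]
 [-0.02127875  0.1138957   0.99326481]] ['image', 'range_z', 'fx', 'fy', 'cx', 'cy', 'eye', 'attitude']
```

View pics/scene0.png

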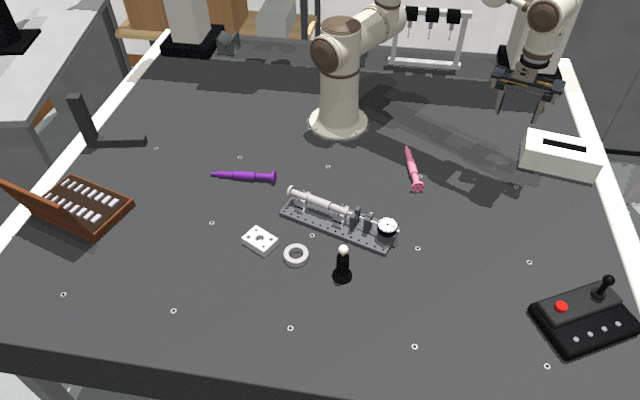

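View pics/top0.png

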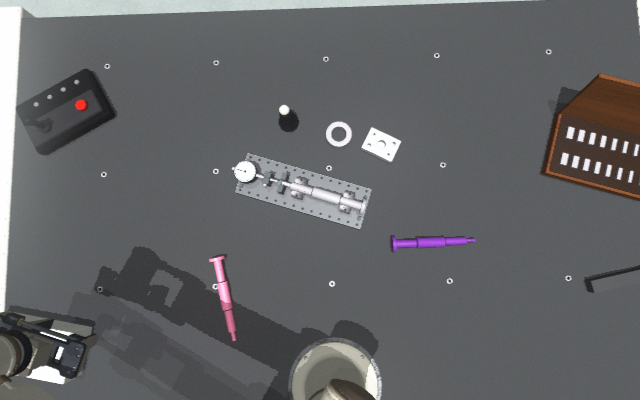

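The scene view shows the gauge near (340,215). In the top view its plate spans (236,153)–(371,228), with the flange at (365,205) and the dial at (245,171). The ball stand, ring and housing lie above it in that view. I'll zoom in and measure.

```bash
cat > h.py <<'E'
import numpy as np,cv2
def ray(c,u,v):
    d=np.array([(u-c['cx'])/c['fx'],-(v-c['cy'])/c['fy'],-1.0]);return c['attitude']@d
def on(c,u,v,z):
    d=ray(c,u,v);e=c['eye'];return e+d*(z-e[2])/d[2]
def cloud(c):
    v,u=np.mgrid[0:400,0:640];Z=c['range_z']
    P=np.stack([(u-c['cx'])/c['fx']*Z,-(v-c['cy'])/c['fy']*Z,-Z],-1)
    return P@np.asarray(c['attitude']).T+c['eye']
def px(c,p):
    q=np.asarray(c['attitude']).T@(np.asarray(p)-c['eye']);return c['cx']-c['fx']*q[0]/q[2],c['cy']+c['fy']*q[1]/q[2]
E
python3 - <<'E'
import numpy as np,cv2
from h import *
c=dict(np.load('top0.npz'));s=dict(np.load('scene0.npz'))
cv2.imwrite('pics/t_z.png',cv2.resize(c['image'][140:240,225:385],None,fx=5,fy=5,interpolation=cv2.INTER_CUBIC))
cv2.imwrite('pics/s_z.png',cv2.resize(s['image'][170:260,270:410],None,fx=5.5,fy=5.5,interpolation=cv2.INTER_CUBIC))
P=cloud(c)
for u,v in[(365,205),(325,196),(245,171),(300,240),(285,186)]:print(P[v,u])
P2=cloud(s)
for u,v in[(330,205),(387,228),(300,220)]:print(P2[v,u])
E
```

```text
[ 0.4464756  -0.09110319  0.01435236]
[0.46722877 0.01061419 0.06856501]
[0.53442824 0.20743068 0.07273837]
[0.36102993 0.07918889 0.00167709]
[0.50015714 0.11360823 0.02462786]
[0.48751456 0.04427027 0.06543712]
[0.55150893 0.2102326  0.06860432]
[ 0.51475807 -0.03927946  0.01670186]
```

```bash
sleep 1
```

```text
(no output)
```

View pics/t_z.png

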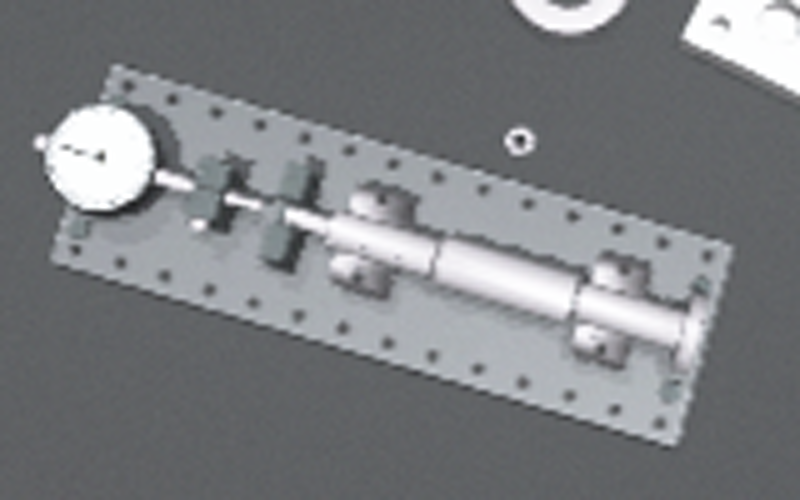

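View pics/s_z.png

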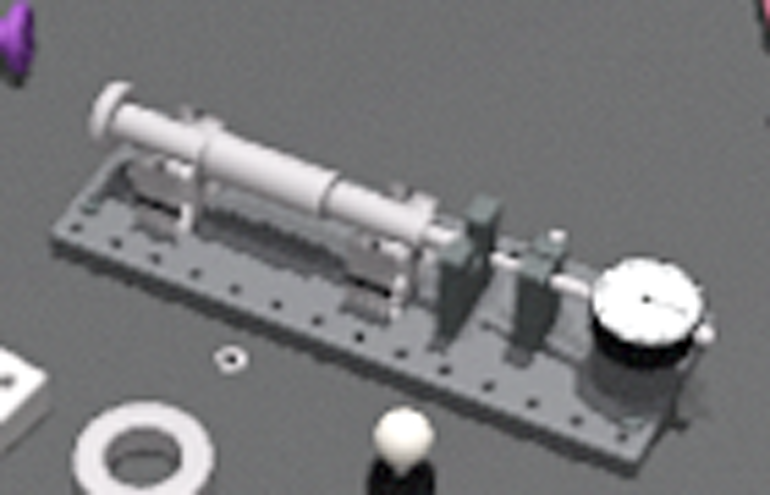

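Run:
```python
import numpy as np,cv2
from h import *
c=dict(np.load('top0.npz'));s=dict(np.load('scene0.npz'))
T=lambda x,y:(225+(x+.5)/5-.5,140+(y+.5)/5-.5)
S=lambda x,y:(270+(x+.5)/5.5-.5,170+(y+.5)/5.5-.5)
K=[on(c,*T(*p),.015)[:2] for p in[(115,65),(733,245),(680,445),(52,263)]]
K2=on(s,*S(630,472),.015)[:2],on(s,*S(52,240),.015)[:2]
print('top corners',K,'scene near edge',K2)
print('len',np.linalg.norm(K[0]-K[1]),np.linalg.norm(K[3]-K[2]),np.linalg.norm(K[1]-K[2]),np.linalg.norm(K2[0]-K2[1]))
d=(K[0]+K[3]-K[1]-K[2])/2;yp=np.degrees(np.arctan2(d[1],d[0]));print('yaw plate',yp)
d2=K2[0]-K2[1];print(np.degrees(np.arctan2(d2[1],d2[0])))
for nm,A,p in[('t',on(c,*T(435,258),.071),on(c,*T(578,298),.071)),('s',on(s,*S(328,192),.068),on(s,*S(207,152),.068))]:
    print(nm,A,p,np.linalg.norm(A-p),np.degrees(np.arctan2(*(A-p)[1::-1])))
# clouds
for n,cc in(('t',c),('s',s)):
    P=cloud(cc).reshape(-1,3)
    m=(P[:,2]>.060)&(P[:,2]<.078)&(P[:,0]>.38)&(P[:,0]<.62)&(P[:,1]>-.1)&(P[:,1]<.14)
    Q=P[m];d=K[0]+K[3]-K[1]-K[2];
    l=cv2.fitLine(Q[:,:2].astype(np.float32),cv2.DIST_HUBER,0,.01,.01).ravel();print(n,m.sum(),l,np.degrees(np.arctan2(l[1],l[0])))
```

```text
top corners [array([0.59235936, 0.21167451]), array([ 0.48848405, -0.10856198]), array([ 0.38619101, -0.07765928]), array([0.48865467, 0.24510577])] scene near edge (array([0.60402413, 0.21107442]), array([ 0.4966975 , -0.10585186]))
len 0.33666227529247666 0.3386385616589033 0.10685898840548302 0.33460614975631836
yaw plate 72.20858296719533
71.29140403869073
t [0.47975295 0.04329202 0.071     ] [ 0.45809996 -0.02653772  0.071     ] 0.07310981632899637 72.7722414621389
s [0.48834505 0.0421452  0.068     ] [ 0.469599   -0.02498913  0.068     ] 0.06970245612118064 74.39856751393336
t 838 [0.30919677 0.95099807 0.4724177  0.01965968] 71.98917
s 591 [ 0.2901872   0.9569699   0.47257355 -0.00960112] 73.13083
```

```bash
cat >> h.py <<'E'
from scipy.spatial.transform import Rotation as R
def plan(p0,R0,p1,R1,n,rows=8):
    """world interpolation, prints first `rows` rows in tool axes"""
    rv=(R.from_matrix(R1)*R.from_matrix(R0).inv()).as_rotvec();out=[]
    for k in range(min(n,rows)):
        Rk=(R.from_rotvec(rv*k/n)*R.from_matrix(R0)).as_matrix()
        out.append([round(x,1) for x in Rk.T@(p1-p0)/n*1000]+[round(x,3) for x in Rk.T@rv/n])
    print(str(out).replace(' ',''))
def Rt(yaw):
    a=np.radians(yaw-90);x=np.array([np.cos(a),np.sin(a),0]);y=np.array([0,0,-1.]);return np.stack([x,y,np.cross(x,y)],1)
E
python3 - <<'E'
from h import *
from station import r
c=dict(np.load('top0.npz'));s=dict(np.load('scene0.npz'))
T=lambda x,y:(225+(x+.5)/5-.5,140+(y+.5)/5-.5)
print('forkface',on(c,*T(308,218),.073),'shoulder',on(c,*T(330,228),.068),'flange end',on(c,*T(706,335),.07))
P=cloud(c);print('ball',P[110,285],'scene',cloud(s)[250,343])
o=r.get_obs();plan(o['tcp_pos'],o['tcp_rot'],np.array([.466,-.001,.17]),Rt(72.2),18)
E
```

```text
forkface [0.50108012 0.10547727 0.073     ] shoulder [0.49643465 0.09514415 0.068     ] flange end [ 0.43832946 -0.08869238  0.07      ]
ball [0.67189426 0.10063771 0.12237166] scene [0.6879488  0.10620229 0.12198273]
[[np.float64(-23.6),np.float64(3.4),np.float64(-24.5),np.float64(0.0),np.float64(0.086),np.float64(-0.0)],[np.float64(-21.4),np.float64(3.4),np.float64(-26.5),np.float64(0.0),np.float64(0.086),np.float64(-0.0)],[np.float64(-19.0),np.float64(3.4),np.float64(-28.2),np.float64(0.0),np.float64(0.086),np.float64(-0.0)],[np.float64(-16.5),np.float64(3.4),np.float64(-29.7),np.float64(0.0),np.float64(0.086),np.float64(-0.0)],[np.float64(-13.9),np.float64(3.4),np.float64(-31.0),np.float64(0.0),np.float64(0.086),np.float64(-0.0)],[np.float64(-11.2),np.float64(3.4),np.float64(-32.1),np.float64(0.0),np.float64(0.086),np.float64(-0.0)],[np.float64(-8.4),np.float64(3.4),np.float64(-33.0),np.float64(0.0),np.float64(0.086),np.float64(-0.0)],[np.float64(-5.5),np.float64(3.4),np.float64(-33.6),np.float64(0.0),np.float64(0.086),np.float64(-0.0)]]
```

```bash
sed -i 's/out.append(.*/out.append([round(float(x),1) for x in Rk.T@(p1-p0)\/n*1000]+[round(float(x),3) for x in Rk.T@rv\/n])/' h.py
python3 -m pendant '[[-24,3,-24,0,0.086,0],[-21,3,-26,0,0.086,0],[-19,3,-28,0,0.086,0],[-16,3,-30,0,0.086,0],[-14,3,-31,0,0.086,0],[-11,3,-32,0,0.086,0],[-8,3,-33,0,0.086,0],[-5,3,-34,0,0.086,0]]' 60
python3 - <<'E'
from h import *
from station import r
o=r.get_obs();plan(o['tcp_pos'],o['tcp_rot'],np.array([.466,-.001,.15]),Rt(72.2),12)
E
```

```text
clock: 0.77
tcp_pos: [0.308, 0.2952, 0.202]
tcp_rot: [[0.861, -0.005, -0.509], [0.509, -0.003, 0.861], [-0.006, -1.0, -0.0]]
ft_force: [1.2, -0.7, 0.7]
width: 0.601
[[-1.2,4.3,-27.9,0.0,0.07,-0.0],[0.8,4.3,-28.0,0.0,0.07,-0.0],[2.7,4.3,-27.8,0.0,0.07,-0.0],[4.7,4.3,-27.6,0.0,0.07,-0.0],[6.6,4.3,-27.2,0.0,0.07,-0.0],[8.5,4.3,-26.7,0.0,0.07,-0.0],[10.4,4.3,-26.0,0.0,0.07,-0.0],[12.2,4.3,-25.2,0.0,0.07,-0.0]]
```

```bash
python3 -m pendant '[[-1,4,-28,0,0.07,0],[1,4,-28,0,0.07,0],[3,4,-28,0,0.07,0],[5,4,-28,0,0.07,0],[7,4,-27,0,0.07,0],[9,4,-27,0,0.07,0],[10,4,-26,0,0.07,0],[12,4,-25,0,0.07,0]]'
python3 - <<'E'
from h import *
from station import r
o=r.get_obs();plan(o['tcp_pos'],o['tcp_rot'],np.array([.466,-.001,.13]),Rt(72.2),6)
E
```

```text
clock: 1.43
tcp_pos: [0.4137, 0.084, 0.1666]
tcp_rot: [[0.998, -0.007, 0.058], [-0.058, -0.003, 0.998], [-0.006, -1.0, -0.004]]
ft_force: [-0.8, 0.6, 0.4]
width: 0.603
[[9.6,6.1,-13.6,0.001,0.042,-0.001],[10.1,6.1,-13.2,0.001,0.042,-0.001],[10.7,6.1,-12.8,0.001,0.042,-0.001],[11.2,6.1,-12.3,0.001,0.042,-0.001],[11.7,6.1,-11.8,0.001,0.042,-0.001],[12.2,6.1,-11.3,0.001,0.042,-0.001]]
```

```bash
python3 -m pendant '[[10,6,-14,0.001,0.042,-0.001],[10,6,-13,0.001,0.042,-0.001],[11,6,-13,0.001,0.042,-0.001],[11,6,-12,0.001,0.042,-0.001],[12,6,-12,0.001,0.042,-0.001],[12,6,-11,0.001,0.042,-0.001],[0,0,0,0,0,0],[0,0,0,0,0,0]]'
python3 - <<'E'
from h import *
from station import r
for n in("scene","top"):
    c=r.camera(n);cv2.imwrite(f"pics/{n}1.png",c["image"]);np.savez(f"{n}1.npz",**c)
    p=[round(x) for x in px(c,[.466,-.001,.058])];print(p)
    y0=max(0,min(300,p[1]-50));x0=p[0]-80
    cv2.imwrite(f"pics/{n}1z.png",cv2.resize(c["image"][y0:y0+100,x0:x0+160],None,fx=5,fy=5,interpolation=cv2.INTER_CUBIC))
o=r.get_obs();print(o['ft_force'],o['torque'],o['tcp_rot'].round(3));plan(o['tcp_pos'],o['tcp_rot'],np.array([.466,-.001,.056]),Rt(72.2),6)
E
```

```text
clock: 2.1
tcp_pos: [0.467, -0.0107, 0.1257]
tcp_rot: [[0.945, -0.004, 0.328], [-0.328, 0.002, 0.945], [-0.005, -1.0, 0.001]]
ft_force: [0.2, -0.1, -0.4]
width: 0.598
[316, 200]
[330, 197]
[-0.83441986  0.65499047 -0.15895316] [-0.04847184  0.13784045  0.07432618] [[ 0.945 -0.004  0.326]
 [-0.326  0.002  0.945]
 [-0.004 -1.     0.   ]]
[[-0.6,11.7,1.4,-0.0,-0.004,-0.001],[-0.6,11.7,1.4,-0.0,-0.004,-0.001],[-0.6,11.7,1.4,-0.0,-0.004,-0.001],[-0.6,11.7,1.4,-0.0,-0.004,-0.001],[-0.6,11.7,1.4,-0.0,-0.004,-0.001],[-0.6,11.7,1.4,-0.0,-0.004,-0.001]]
```

View pics/scene1z.png

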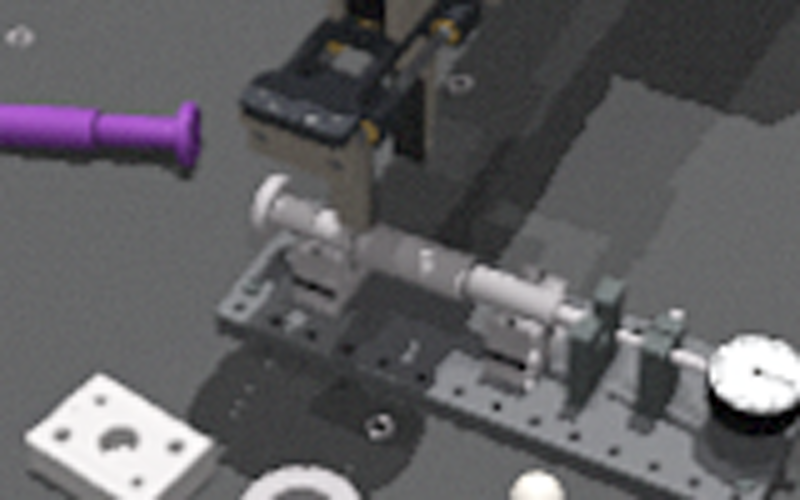

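View pics/top1z.png

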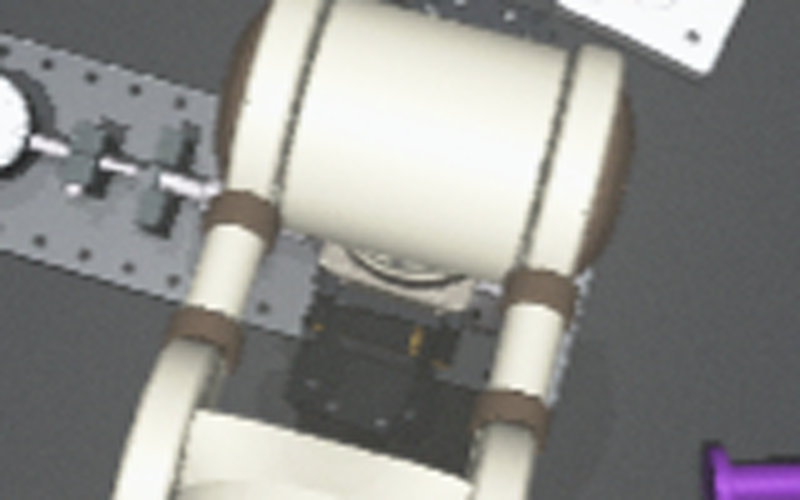

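The scene crop shows the finger at (345,190), above and behind the seat, lined up between the V-blocks. In the top view the arm hides the shaft. I'll move a few mm along the axis while descending.

```bash
python3 -m pendant '[[-1,4,5,0,-0.01,-0.001],[-1,7,4,0,-0.01,-0.001],[-1,10,1,0,-0.003,-0.001],[0,12,0,0,0,-0.001],[0,12,0,0,0,0],[0,12,0,0,0,0],[0,9,0,0,0,0],[0,4,0,0,0,0]]'
python3 - <<'E'
from h import *
from station import r
o=r.get_obs();print(o['ft_force'],o['torque'],o['tcp_rot'].round(4));plan(o['tcp_pos'],o['tcp_rot'],np.array([.466,-.001,.056]),Rt(72.2),1)
c=r.camera("scene");p=[316,200]
cv2.imwrite(f"pics/s2z.png",cv2.resize(c["image"][150:250,236:396],None,fx=5,fy=5,interpolation=cv2.INTER_CUBIC))
E
```

```text
clock: 2.87
tcp_pos: [0.4658, 0.0071, 0.0513]
tcp_rot: [[0.957, 0.003, 0.291], [-0.291, 0.001, 0.957], [0.003, -1.0, 0.002]]
ft_force: [-0.0, -0.1, -0.9]
width: 0.602
[-0.02124317 -0.14449822 -0.90862408] [-0.04729988  0.05569304  0.00691732] [[ 9.566e-01  3.100e-03  2.914e-01]
 [-2.914e-01  7.000e-04  9.566e-01]
 [ 2.700e-03 -1.000e+00  1.600e-03]]
[[2.6,-4.7,-7.7,-0.002,0.015,0.003]]
```

View pics/s2z.png

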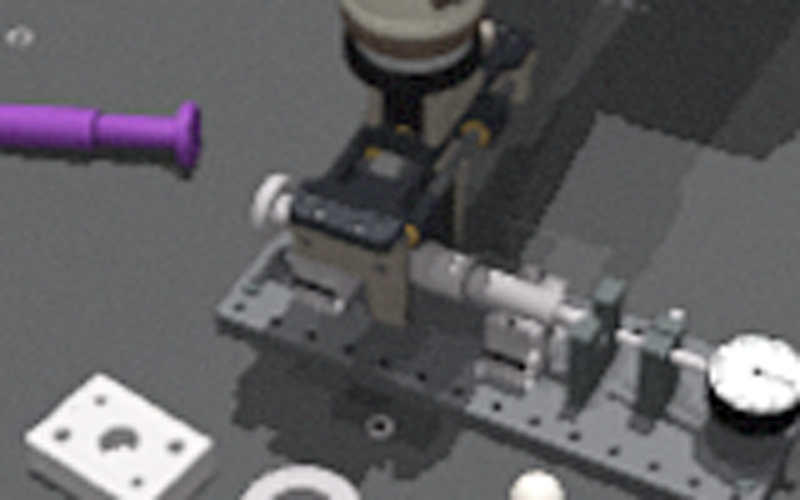

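```bash
python3 -m pendant '[[1.3,-2.5,-2.5,-0.001,0.008,0.0015],[1.3,-2.5,-2.5,-0.001,0.008,0.0015],[0,0,0,0,0,0],[0,0,0,0,0,0],[0,0,0,0,0,0],[0,0,0,0,0,0],[0,0,0,0,0,0],[0,0,0,0,0,0]]' 25 3
python3 - <<'E'
from h import *
from station import r
o=r.get_obs();print(o['ft_force'],o['torque'],o['tcp_rot'].round(4),o['width']*92);plan(o['tcp_pos'],o['tcp_rot'],np.array([.466,-.001,.056]),Rt(72.2),1)
E
```

```text
clock: 3.58
tcp_pos: [0.4686, 0.0006, 0.0582]
tcp_rot: [[0.951, 0.004, 0.308], [-0.308, -0.001, 0.951], [0.004, -1.0, -0.0]]
ft_force: [0.9, -1.3, -1.9]
width: 0.283
[ 0.94360231 -1.26231053 -1.93247582] [-0.15806297 -0.13388819 -0.00873192] [[ 9.513e-01  3.600e-03  3.082e-01]
 [-3.082e-01 -1.300e-03  9.513e-01]
 [ 3.900e-03 -1.000e+00 -1.000e-04]] 26.055665077981562
[[-2.0,2.2,-2.4,0.0,-0.003,0.004]]
```

```bash
python3 -m pendant '[[0,0,0,0,0,0],[0,0,0,0,0,0],[0,0,0,0,0,0],[0,0,0,0,0,0],[0,0,0,0,0,0],[0,0,0,0,0,0],[0,0,0,0,0,0],[0,0,0,0,0,0]]' 20 12
python3 - <<'E'
from h import *
from station import r
o=r.get_obs();f=o['ft_force'];print(f,o['tcp_rot'].T@f,o['tcp_rot'].T@o['torque'],o['width']*92,o['tcp_pos'])
c=r.camera("scene")
cv2.imwrite(f"pics/s3z.png",cv2.resize(c["image"][150:250,236:396],None,fx=5,fy=5,interpolation=cv2.INTER_CUBIC))
E
```

```text
clock: 4.25
tcp_pos: [0.4686, 0.0006, 0.0582]
tcp_rot: [[0.951, 0.004, 0.308], [-0.308, -0.001, 0.951], [0.004, -1.0, -0.0]]
ft_force: [1.6, -0.1, -0.8]
width: 0.282
[ 1.55744236 -0.0946318  -0.81240399] [1.50755877 0.81832993 0.3901087 ] [-0.11026001 -0.01586195 -0.12195602] 25.9009543304428 [0.46861751 0.000632   0.05821369]
```

View pics/s3z.png

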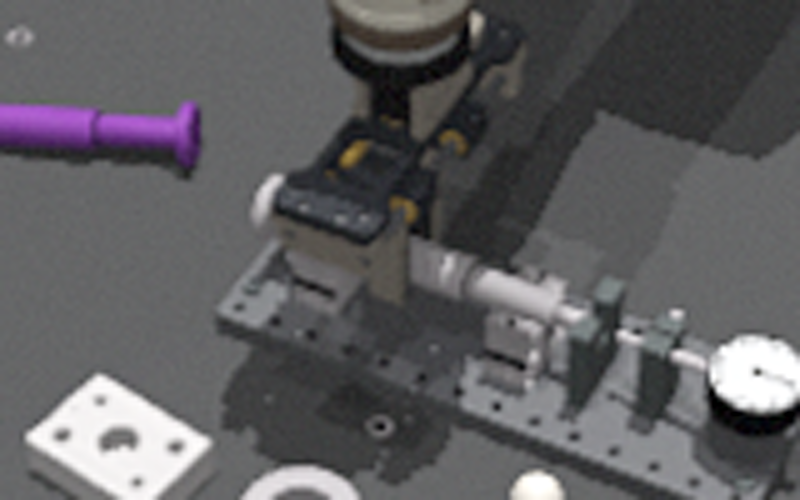

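The fingers hold the seat at 25.9 mm (expected 26), with about 1.5 N of side load and almost no twist. I'll grip firmly and slide.

```bash
python3 -m pendant '[[0,0,0,0,0,0],[0,0,0,0,0,0],[0,0,0,0,0,0],[0,0,0,0,0,0],[0,0,1,0,0,0],[0,0,1,0,0,0],[0,0,1,0,0,0],[0,0,1,0,0,0]]' 20 55
cat > st.py <<'E'
from h import *
from station import r
o=r.get_obs();f=o['ft_force'];a=np.array([.3057,.9521,0])
print(o['clock'],'tool f',(o['tcp_rot'].T@f).round(2),'T',(o['tcp_rot'].T@o['torque']).round(2),'w',o['width']*92,'p',o['tcp_pos'].round(5),'s',((o['tcp_pos']-[.466,-.001,.058])@a*1000).round(2),'lat',(o['tcp_pos']-[.466,-.001,.058])@[.9521,-.3057,0]*1000,'yaw',np.degrees(np.arctan2(*o['tcp_rot'][[1,0],2])),'tilt',o['tcp_rot'][2,[0,2]])
E
python3 st.py
```

```text
clock: 4.97
tcp_pos: [0.4697, 0.0037, 0.0582]
tcp_rot: [[0.951, 0.003, 0.308], [-0.308, -0.003, 0.951], [0.004, -1.0, -0.002]]
ft_force: [0.4, -1.1, -0.6]
width: 0.273
4.9667 tool f [ 0.67  0.63 -0.89] T [-0.39  0.   -0.03] w 25.095309810579852 p [0.46966 0.00371 0.0582 ] s 5.6 lat 2.0401766435611735 yaw 72.05675477146703 tilt [ 0.00375785 -0.00231643]
```

```bash
python3 -m pendant '[[0,0,1,0,0,0],[0,0,1,0,0,0],[0,0,1,0,0,0],[0,0,0.5,0,0,0],[0,0,0.5,0,0,0],[0,0,0,0,0,0],[0,0,0,0,0,0],[0,0,0,0,0,0]]'
python3 st.py
```

```text
clock: 5.63
tcp_pos: [0.4711, 0.008, 0.0582]
tcp_rot: [[0.951, 0.003, 0.308], [-0.308, -0.004, 0.951], [0.004, -1.0, -0.003]]
ft_force: [0.7, -2.5, -1.4]
width: 0.268
5.6333 tool f [ 1.4   1.44 -2.17] T [-0.37  0.06 -0.11] w 24.701819094312434 p [0.47107 0.00796 0.05821] s 10.09 lat 2.09172053002976 yaw 72.07385003147473 tilt [ 0.00375717 -0.00276826]
```

```bash
python3 -m pendant '[[0,0,0.5,0,0,0],[0,0,0.5,0,0,0],[0,0,0.5,0,0,0],[0,0,0.5,0,0,0],[0,0,0.5,0,0,0],[0,0,0,0,0,0],[0,0,0,0,0,0],[0,0,0,0,0,0]]'
python3 st.py
```

```text
clock: 6.3
tcp_pos: [0.4719, 0.0105, 0.0582]
tcp_rot: [[0.951, 0.003, 0.308], [-0.308, -0.004, 0.951], [0.004, -1.0, -0.003]]
ft_force: [0.2, -1.5, -0.8]
width: 0.273
6.3 tool f [ 0.63  0.82 -1.35] T [-0.41  0.05 -0.14] w 25.130569554933814 p [0.47188 0.01051 0.0582 ] s 12.76 lat 2.076925940985022 yaw 72.07507898512253 tilt [ 0.00371729 -0.00289014]
```

```bash
python3 -m pendant '[[0,0,0.5,0,0,0],[0,0,0.5,0,0,0],[0,0,0.5,0,0,0],[0,0,0.5,0,0,0],[0,0,0,0,0,0],[0,0,0,0,0,0],[0,0,0,0,0,0],[0,0,0,0,0,0]]'
python3 st.py
python3 - <<'E'
from station import r
import cv2
c=r.camera("scene")
cv2.imwrite(f"pics/s4z.png",cv2.resize(c["image"][180:260,310:410],None,fx=7.5,fy=7.5,interpolation=cv2.INTER_CUBIC))
E
```

```text
clock: 6.97
tcp_pos: [0.4725, 0.0125, 0.0582]
tcp_rot: [[0.951, 0.003, 0.308], [-0.308, -0.004, 0.951], [0.004, -1.0, -0.003]]
ft_force: [0.4, -2.3, -2.3]
width: 0.269
6.9667 tool f [ 1.05  2.36 -2.05] T [-0.43  0.09 -0.11] w 24.702821767647258 p [0.47252 0.01251 0.0582 ] s 14.85 lat 2.0784741744235706 yaw 72.07758393595597 tilt [ 0.00364149 -0.00313452]
```

View pics/s4z.png

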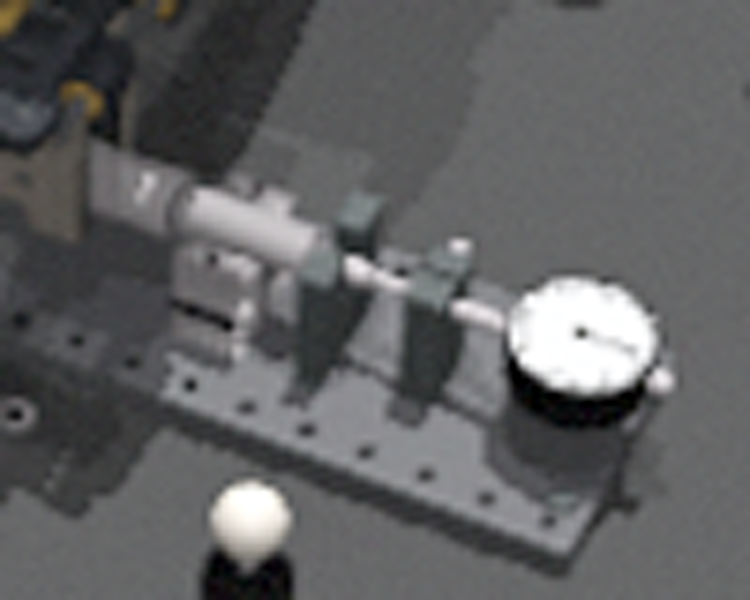

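The shoulder is now close to the fork at (325,250), with the nose in the slot, and the needle seems to have barely moved. I'll keep going in small steps.

```bash
python3 -m pendant '[[0,0,0.5,0,0,0],[0,0,0.5,0,0,0],[0,0,0.5,0,0,0],[0,0,0.5,0,0,0],[0,0,0,0,0,0],[0,0,0,0,0,0],[0,0,0,0,0,0],[0,0,0,0,0,0]]'
python3 st.py
```

```text
clock: 7.68
tcp_pos: [0.4729, 0.0137, 0.0582]
tcp_rot: [[0.952, 0.002, 0.308], [-0.308, -0.006, 0.952], [0.003, -1.0, -0.005]]
ft_force: [-0.9, -3.7, -1.9]
width: 0.268
7.6833 tool f [ 0.23  1.95 -3.77] T [-0.59  0.03 -0.11] w 24.661216886888784 p [0.47289 0.01369 0.05819] s 16.09 lat 2.0689737393071104 yaw 72.08799838486706 tilt [ 0.00330809 -0.00506936]
```

```bash
python3 -m pendant '[[0,0,0.7,0,0,0],[0,0,0.7,0,0,0],[0,0,0.7,0,0,0],[0,0,0.7,0,0,0],[0,0,0.7,0,0,0],[0,0,0.7,0,0,0],[0,0,0.7,0,0,0],[0,0,0.7,0,0,0]]'
python3 st.py
```

```text
clock: 8.35
tcp_pos: [0.4741, 0.0172, 0.0582]
tcp_rot: [[0.952, -0.001, 0.306], [-0.306, -0.011, 0.952], [0.003, -1.0, -0.01]]
ft_force: [-1.8, -7.8, -0.4]
width: 0.269
8.35 tool f [ 0.67  0.52 -7.94] T [-1.42  0.08 -0.05] w 24.740796932363974 p [0.47406 0.01722 0.05817] s 19.81 lat 2.0992845581692703 yaw 72.16422927077542 tilt [ 0.00262095 -0.01038915]
```

```bash
python3 - <<'E'
from station import r
import cv2
c=r.camera("scene")
cv2.imwrite(f"pics/s5z.png",cv2.resize(c["image"][180:260,310:410],None,fx=7.5,fy=7.5,interpolation=cv2.INTER_CUBIC))
E
python3 st.py
```

```text
8.4 tool f [ 0.2  -0.63 -8.32] T [-1.37  0.09 -0.02] w 24.809574502891824 p [0.47408 0.01722 0.0582 ] s 19.82 lat 2.118646827747276 yaw 72.16737721882043 tilt [ 0.0026525  -0.01048619]
```

View pics/s5z.png

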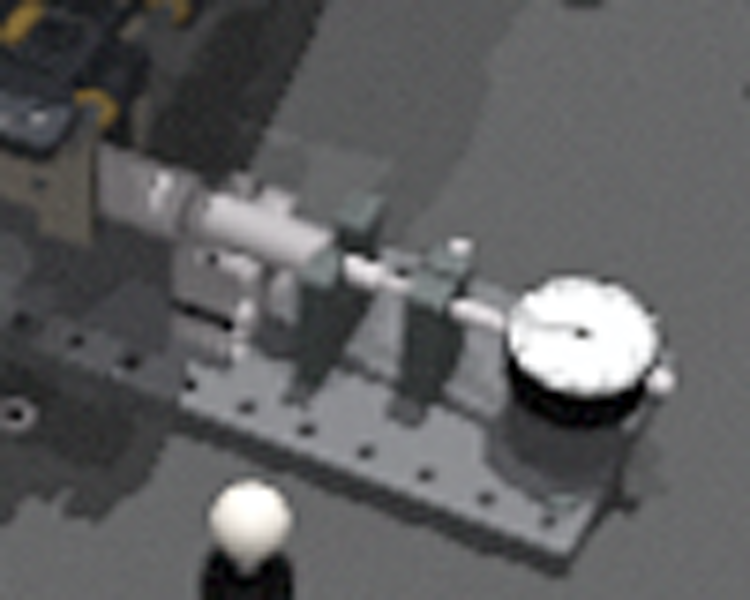

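The needle has turned about half a turn and now points left to (520,322), so the plunger is going in. I'll keep pushing with a slight tilt correction.

```bash
python3 -m pendant '[[0,0,0.7,0.002,0,0],[0,0,0.7,0.002,0,0],[0,0,0.7,0.002,0,0],[0,0,0.7,0.002,0,0],[0,0,0,0.001,0,0],[0,0,0,0,0,0],[0,0,0,0,0,0],[0,0,0,0,0,0]]'
python3 st.py
```

```text
clock: 9.07
tcp_pos: [0.474, 0.0172, 0.0582]
tcp_rot: [[0.952, -0.001, 0.305], [-0.305, -0.008, 0.952], [0.001, -1.0, -0.008]]
ft_force: [-1.2, -4.0, -1.1]
width: 0.267
9.0667 tool f [ 0.11  1.15 -4.19] T [-0.82  0.09 -0.07] w 24.58666090043964 p [0.47405 0.01715 0.05819] s 19.75 lat 2.1131945005238233 yaw 72.21785662154416 tilt [ 0.00145735 -0.00786371]
```

```bash
python3 -m pendant '[[0,0,0.8,0.001,0,0],[0,0,1,0.001,0,0],[0,0,1.2,0.001,0,0],[0,0,1.2,0.001,0,0],[0,0,1.2,0.001,0,0],[0,0,1.2,0.001,0,0],[0,0,1.2,0.001,0,0],[0,0,1.2,0.001,0,0]]'
python3 st.py
```

```text
clock: 9.73
tcp_pos: [0.4741, 0.0173, 0.0582]
tcp_rot: [[0.953, -0.007, 0.302], [-0.302, -0.018, 0.953], [-0.001, -1.0, -0.02]]
ft_force: [-2.3, -9.9, 0.6]
width: 0.269
9.7333 tool f [  0.75  -0.42 -10.12] T [-1.75  0.22  0.01] w 24.77611646445659 p [0.47408 0.01726 0.05819] s 19.86 lat 2.1121086396140263 yaw 72.41056827041737 tilt [-0.00144703 -0.01977773]
```

```bash
python3 -m pendant '[[0,0,1.4,0.004,0,0],[0,0,1.4,0.004,0,0],[0,0,1.6,0.004,0,0],[0,0,1.6,0.004,0,0],[0,0,1.6,0.004,0,0],[0,0,1.6,0.004,0,0],[0,0,1.6,0.004,0,0],[0,0,1.6,0.004,0,0]]'
python3 st.py
```

```text
clock: 10.4
tcp_pos: [0.4741, 0.0173, 0.0582]
tcp_rot: [[0.954, -0.01, 0.299], [-0.3, -0.011, 0.954], [-0.006, -1.0, -0.014]]
ft_force: [-3.8, -11.3, 0.2]
width: 0.267
10.4 tool f [ -0.23  -0.02 -11.9 ] T [-2.11  0.24  0.04] w 24.605409536269192 p [0.47411 0.01728 0.05819] s 19.89 lat 2.130298395991004 yaw 72.57324810374548 tilt [-0.00575878 -0.01359928]
```

```bash
python3 -m pendant '[[0,0,1.9,0.004,0.001,-0.001],[0,0,2.1,0.004,0.001,-0.001],[0,0,2.2,0.004,0.001,-0.001],[0,0,2.2,0.004,0.001,-0.001],[0,0,2.2,0.004,0.001,-0.001],[0,0,2.2,0.004,0.001,-0.001],[0,0,2.2,0.004,0.001,-0.001],[0,0,2.2,0.004,0.001,-0.001]]'
python3 st.py
```

```text
clock: 11.07
tcp_pos: [0.4741, 0.0173, 0.0582]
tcp_rot: [[0.953, -0.008, 0.301], [-0.302, -0.016, 0.953], [-0.003, -1.0, -0.018]]
ft_force: [-4.2, -14.0, 0.0]
width: 0.266
11.0667 tool f [  0.22   0.25 -14.63] T [-2.51  0.26  0.04] w 24.477093604811365 p [0.47411 0.01734 0.05819] s 19.94 lat 2.1140797958447326 yaw 72.45300350696893 tilt [-0.00325995 -0.01784393]
```

The push is 14.6 N with the TCP stationary on the stop. I'll hold this for more than 2 s.

```bash
python3 -m pendant '[[0,0,2.3,0.0045,0.0005,-0.0005],[0,0,2.3,0.0045,0.0005,-0.0005],[0,0,2.3,0.0045,0.0005,-0.0005],[0,0,2.3,0.0045,0.0005,-0.0005],[0,0,2.3,0.0045,0.0005,-0.0005],[0,0,2.3,0.0045,0.0005,-0.0005],[0,0,2.3,0.0045,0.0005,-0.0005],[0,0,2.3,0.0045,0.0005,-0.0005]]'
python3 st.py
```

```text
clock: 11.73
tcp_pos: [0.4741, 0.0174, 0.0582]
tcp_rot: [[0.954, -0.011, 0.3], [-0.3, -0.018, 0.954], [-0.005, -1.0, -0.02]]
ft_force: [-5.7, -14.1, 1.9]
width: 0.271
11.7333 tool f [ -1.21  -1.59 -15.16] T [-2.57  0.25  0.06] w 24.9184395983696 p [0.47412 0.01736 0.05817] s 19.96 lat 2.1149913716871023 yaw 72.5248168669204 tilt [-0.00542324 -0.02023636]
```

```bash
python3 -m pendant '[[0,0,2.3,0.005,0.001,-0.001],[0,0,2.3,0.005,0.001,-0.001],[0,0,2.3,0.005,0.001,-0.001],[0,0,2.3,0.005,0.001,-0.001],[0,0,2.3,0.005,0.001,-0.001],[0,0,2.3,0.005,0.001,-0.001],[0,0,2.3,0.005,0.001,-0.001],[0,0,2.3,0.005,0.001,-0.001]]'
python3 st.py
```

```text
clock: 12.4
tcp_pos: [0.4741, 0.0174, 0.0582]
tcp_rot: [[0.953, -0.009, 0.302], [-0.302, -0.017, 0.953], [-0.003, -1.0, -0.019]]
ft_force: [-4.4, -14.1, 1.7]
width: 0.272
12.4 tool f [  0.03  -1.37 -14.8 ] T [-2.6   0.16  0.05] w 25.03923408587856 p [0.4741  0.01736 0.05817] s 19.96 lat 2.103496198687201 yaw 72.43635497428049 tilt [-0.00346616 -0.01867684]
```

```bash
python3 -m pendant '[[0,0,2.3,0.005,0.001,-0.001],[0,0,2.3,0.005,0.001,-0.001],[0,0,2.3,0.005,0.001,-0.001],[0,0,2.3,0.005,0.001,-0.001],[0,0,2.3,0.005,0.001,-0.001],[0,0,2.3,0.005,0.001,-0.001],[0,0,2.3,0.005,0.001,-0.001],[0,0,2.3,0.005,0.001,-0.001]]'
python3 st.py
python3 - <<'E'
from station import r
import cv2
c=r.camera("scene")
cv2.imwrite(f"pics/s6z.png",cv2.resize(c["image"][180:260,310:410],None,fx=7.5,fy=7.5,interpolation=cv2.INTER_CUBIC))
E
```

```text
clock: 13.07
tcp_pos: [0.4741, 0.0174, 0.0582]
tcp_rot: [[0.953, -0.007, 0.302], [-0.303, -0.016, 0.953], [-0.001, -1.0, -0.017]]
ft_force: [-5.8, -15.3, 1.3]
width: 0.268
13.0667 tool f [ -0.93  -1.05 -16.32] T [-2.59  0.16 -0.01] w 24.657336541785366 p [0.4741  0.01737 0.05818] s 19.97 lat 2.097916455840173 yaw 72.39001966570999 tilt [-0.00137946 -0.01728347]
```

View pics/s6z.png

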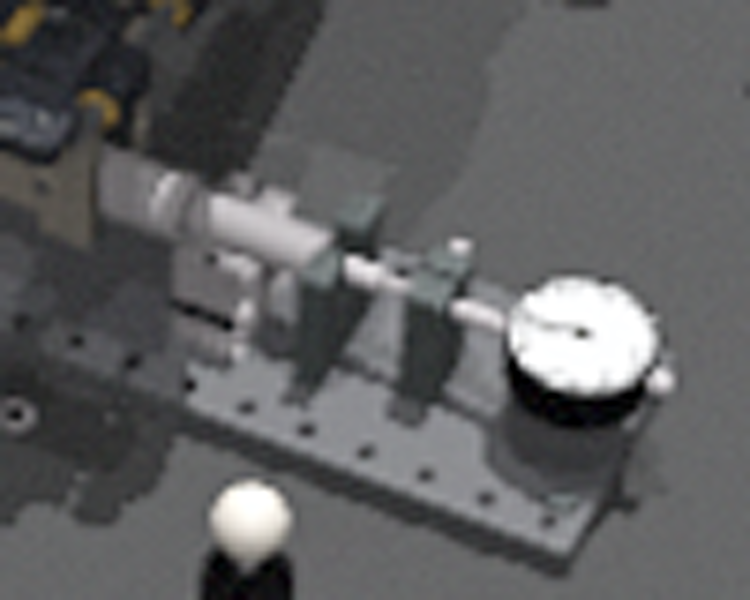

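The needle has settled, pointing left as before, and the shoulder is on the fork at (330,255). I'll hold a bit longer for margin.

```bash
python3 -m pendant '[[0,0,2.2,0.0045,0.0005,0],[0,0,2.2,0.0045,0.0005,0],[0,0,2.2,0.0045,0.0005,0],[0,0,2.2,0.0045,0.0005,0],[0,0,2.2,0.0045,0.0005,0],[0,0,2.2,0.0045,0.0005,0],[0,0,2.2,0.0045,0.0005,0],[0,0,2.2,0.0045,0.0005,0]]'
python3 st.py
```

```text
clock: 13.78
tcp_pos: [0.4741, 0.0173, 0.0582]
tcp_rot: [[0.954, -0.012, 0.301], [-0.301, -0.015, 0.953], [-0.007, -1.0, -0.018]]
ft_force: [-3.9, -14.1, 1.4]
width: 0.272
13.7833 tool f [  0.57  -1.13 -14.63] T [-2.5   0.24  0.03] w 25.067083185047178 p [0.47413 0.01735 0.05819] s 19.96 lat 2.1279806716088463 yaw 72.47608378464041 tilt [-0.00723645 -0.01797164]
```

```bash
python3 -m pendant '[[0,0,2.2,0.0045,0.0005,0],[0,0,2.2,0.0045,0.0005,0],[0,0,2.2,0.0045,0.0005,0],[0,0,2.2,0.0045,0.0005,0],[0,0,2.2,0.0045,0.0005,0],[0,0,2.2,0.0045,0.0005,0],[0,0,2.2,0.0045,0.0005,0],[0,0,2.2,0.0045,0.0005,0]]'
python3 st.py
```

```text
clock: 14.45
tcp_pos: [0.4741, 0.0174, 0.0582]
tcp_rot: [[0.954, -0.018, 0.3], [-0.3, -0.014, 0.954], [-0.013, -1.0, -0.019]]
ft_force: [-5.1, -14.1, 0.9]
width: 0.27
14.45 tool f [ -0.64  -0.61 -15.  ] T [-2.51  0.27  0.04] w 24.79593770256706 p [0.47414 0.01736 0.05819] s 19.97 lat 2.1343531206058093 yaw 72.5290636242261 tilt [-0.01324349 -0.01862722]
```

Held at 14.6–16.3 N from about 11.1 s to 14.45 s. Next I back off the stop and plunger while the shaft still lies in the V-blocks.

```bash
python3 -m pendant '[[0,0,0,0,0,-0.002],[0,0,-1,0,0,-0.002],[0,0,-1,0,0,-0.002],[0,0,-1,0,0,-0.002],[0,0,-1,0,0,-0.002],[0,0,-1,0,0,-0.002],[0,0,-1,0,0,0],[0,0,0,0,0,0]]'
python3 st.py
```

```text
clock: 15.12
tcp_pos: [0.4729, 0.0136, 0.0582]
tcp_rot: [[0.953, -0.003, 0.303], [-0.303, -0.012, 0.953], [0.001, -1.0, -0.013]]
ft_force: [0.9, -3.6, -1.8]
width: 0.268
15.1167 tool f [ 1.92  1.81 -3.12] T [-0.32  0.21 -0.13] w 24.64919078008837 p [0.47287 0.01361 0.05819] s 16.01 lat 2.0715455187998315 yaw 72.38840432130937 tilt [ 0.00050656 -0.01285965]
```

```bash
python3 -m pendant '[[0,0,-1,0,0,0],[0,0,-1,0,0,0],[0,0,-1,0,0,0],[0,0,-1,0,0,0],[0,0,0,0,0,0],[0,0,0,0,0,0],[0,0,0,0,0,0],[0,0,0,0,0,0]]'
python3 st.py
```

```text
clock: 15.78
tcp_pos: [0.4719, 0.0105, 0.0582]
tcp_rot: [[0.953, -0.002, 0.303], [-0.303, -0.01, 0.953], [0.001, -1.0, -0.01]]
ft_force: [1.8, -0.1, -2.7]
width: 0.268
15.7833 tool f [1.77 2.66 0.44] T [ 0.2   0.11 -0.17] w 24.61834520500746 p [0.47186 0.01048 0.05821] s 12.72 lat 2.0688923564417947 yaw 72.36758103645185 tilt [ 0.00076914 -0.01041963]
```

```bash
python3 -m pendant '[[0,-2,0,0,0,0],[0,-3,0,0,0,0],[0,-5,0,0,0,0],[0,-6,0,0,0,0],[0,-6,0,0,0,0],[0,-5,0,0,0,0],[0,-2,0,0,0,0],[0,0,0,0,0,0]]'
python3 st.py
python3 - <<'E'
from station import r
import cv2
c=r.camera("scene")
cv2.imwrite(f"pics/s7z.png",cv2.resize(c["image"][140:260,250:410],None,fx=5,fy=5,interpolation=cv2.INTER_CUBIC))
E
```

```text
clock: 16.45
tcp_pos: [0.4685, 0.011, 0.0878]
tcp_rot: [[0.953, -0.01, 0.302], [-0.302, -0.01, 0.953], [-0.007, -1.0, -0.013]]
ft_force: [0.4, -0.0, -6.1]
width: 0.269
16.45 tool f [0.4  6.06 0.15] T [-0.02  0.05  0.09] w 24.775525618217124 p [0.46848 0.01099 0.08785] s 12.18 lat -1.3099362307471947 yaw 72.45041351520665 tilt [-0.0065775  -0.01283945]
```

View pics/s7z.png

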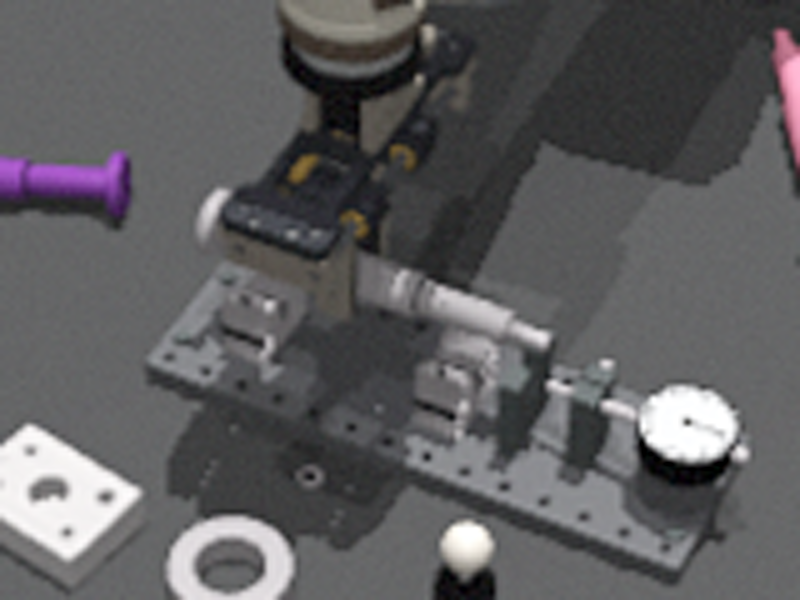

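The shaft is clear of the V-blocks and fork and its weight is carried (about 6 N). The dial has sprung back. I'll continue to +100 mm.

```bash
python3 -m pendant '[[0.5,-5,0,0.0005,0,-0.001],[0.5,-9,0,0.0005,0,-0.001],[1,-12,0,0.0005,0,-0.001],[1,-12,0,0.0005,0,-0.001],[1,-12,0,0.0005,0,-0.001],[0.5,-9,0,0,0,-0.001],[0.5,-6,0,0,0,-0.001],[0,-2,0,0,0,0]]'
python3 st.py
```

```text
clock: 17.17
tcp_pos: [0.4716, 0.0108, 0.1588]
tcp_rot: [[0.954, -0.008, 0.301], [-0.301, -0.009, 0.954], [-0.005, -1.0, -0.011]]
ft_force: [-0.3, -0.1, -5.2]
width: 0.27
17.1667 tool f [-0.24  5.24 -0.12] T [-0.07 -0.04  0.03] w 24.797195204271922 p [0.47163 0.01082 0.15879] s 12.97 lat 1.7463013279121202 yaw 72.50747837081617 tilt [-0.00506454 -0.01053712]
```

```bash
python3 -m pendant '[[0,0,0,0,0,0],[0,0,0,0,0,0],[0,0,0,0,0,0],[0,0,0,0,0,0],[0,0,0,0,0,0],[0,0,0,0,0,0],[0,0,0,0,0,0],[0,0,0,0,0,0]]'
python3 st.py
python3 - <<'E'
from station import r
import cv2,numpy as np
from h import *
for n in("scene","top"):
    c=r.camera(n);np.savez(f"{n}8.npz",**c)
    p=[round(x) for x in px(c,[.47,.01,.158])];x0,y0=p[0]-80,p[1]-50;print(n,x0,y0)
    cv2.imwrite(f"pics/{n}8z.png",cv2.resize(c["image"][y0:y0+110,x0:x0+160],None,fx=5,fy=5,interpolation=cv2.INTER_CUBIC))
E
```

```text
clock: 17.83
tcp_pos: [0.4697, 0.0113, 0.1564]
tcp_rot: [[0.954, -0.013, 0.3], [-0.301, -0.007, 0.954], [-0.01, -1.0, -0.011]]
ft_force: [0.5, -0.3, -6.4]
width: 0.274
17.8333 tool f [ 0.63  6.39 -0.11] T [-0.06 -0.01  0.07] w 25.216616934300962 p [0.4697  0.01128 0.15636] s 12.82 lat -0.2251059729497778 yaw 72.51214975687769 tilt [-0.01015114 -0.01093137]
scene 239 126
top 245 141
```

View pics/scene8z.png

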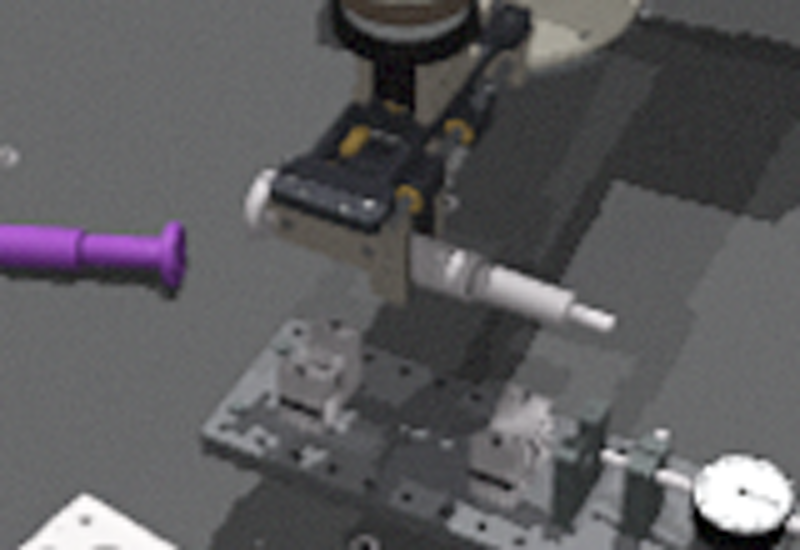

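View pics/top8z.png

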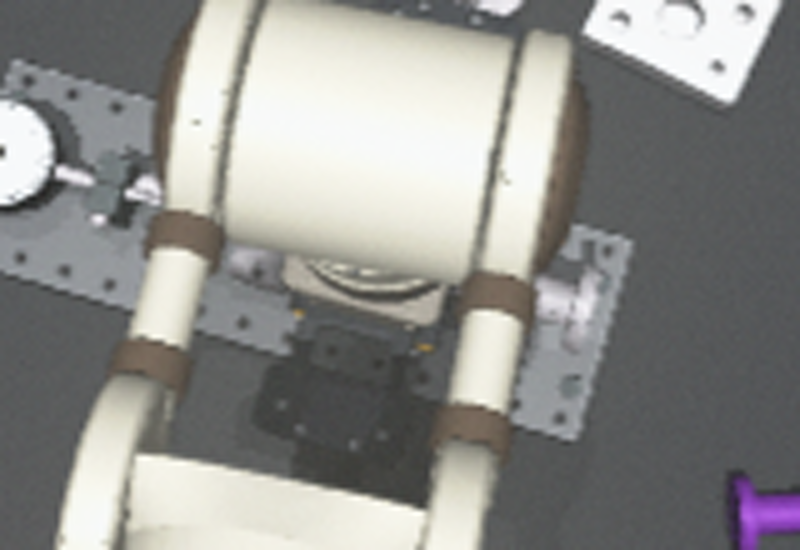

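Run:
```python
from h import *
s=dict(np.load('scene8.npz'))
S=lambda x,y:(239+(x+.5)/5-.5,126+(y+.5)/5-.5)
g=np.array([.4697,.0113,.1564]);
for yaw in(72.0,72.5):
    a=np.array([np.cos(np.radians(yaw)),np.sin(np.radians(yaw)),0]);n=np.array([-a[1],a[0],0])
    for nm,q in[('nose tip',(612,322)),('shoulder',(570,307)),('seat front',(480,278)),('flange mid',(258,200))]:
        d=ray(s,*S(*q));t=(g-s['eye'])@n/(d@n);p=s['eye']+t*d;print(yaw,nm,((p-g)@a*1000).round(1),(p[2]*1000).round(1))
```

```text
72.0 nose tip 124.6 158.6
72.0 shoulder 100.1 158.9
72.0 seat front 46.4 157.2
72.0 flange mid -92.5 157.7
72.5 nose tip 124.2 157.5
72.5 shoulder 99.7 158.0
72.5 seat front 46.2 156.7
72.5 flange mid -92.0 158.5
```

```bash
python3 -m pendant '[[0.4,-0.6,0,0,0,-0.001],[0.4,-0.6,0,0,0,-0.001],[0.4,-0.6,0,0,0,-0.001],[0.3,-0.5,0,0,0,-0.001],[0.3,-0.4,0,0,0,-0.001],[0.3,-0.3,0,0,0,-0.001],[0.3,-0.3,0,0,0,-0.001],[0.3,-0.3,0,0,0,-0.001]]'
python3 st.py
```

```text
clock: 18.6
tcp_pos: [0.4728, 0.0103, 0.1607]
tcp_rot: [[0.954, -0.004, 0.3], [-0.301, -0.01, 0.954], [-0.001, -1.0, -0.011]]
ft_force: [-0.3, 0.8, -5.9]
width: 0.265
18.6 tool f [-0.55  5.91  0.7 ] T [-0.04  0.02  0.06] w 24.399456345116718 p [0.47285 0.01034 0.16066] s 12.89 lat 3.050097413800562 yaw 72.51223897206944 tilt [-0.00064929 -0.01089782]
```

```bash
python3 -m pendant '[[0.3,-0.3,0,0,0,-0.001],[0.3,-0.3,0,0,0,-0.001],[0.3,-0.3,0,0,0,-0.001],[0.3,-0.3,0,0,0,-0.001],[0.3,-0.3,0,0,0,-0.001],[0.3,-0.3,0,0,0,-0.001],[0.3,-0.3,0,0,0,-0.001],[0.3,-0.3,0,0,0,-0.001]]'
python3 st.py; python3 -c "
from station import r
print(r.get_obs()['dq'])"
```

```text
clock: 19.27
tcp_pos: [0.4753, 0.0096, 0.1633]
tcp_rot: [[0.954, 0.004, 0.301], [-0.3, -0.013, 0.954], [0.008, -1.0, -0.011]]
ft_force: [-0.5, -1.2, -6.0]
width: 0.269
19.2667 tool f [-0.19  5.99 -1.24] T [-0.07 -0.06  0.09] w 24.75960873681661 p [0.47527 0.0096  0.16325] s 12.93 lat 5.584013052453272 yaw 72.51001189624762 tilt [ 0.00790602 -0.01089952]
[ 0.08135243 -0.37478519 -0.18494532 -0.00850721 -0.2709412  -0.10057345]
```

```bash
python3 -m pendant '[[-1,1,0,0,0,0.002],[-1,1,0,0,0,0.002],[-0.5,1,0,0,0,0.001],[0,0,0,0,0,0],[0,0,0,0,0,0],[0,0,0,0,0,0],[0,0,0,0,0,0],[0,0,0,0,0,0]]'
python3 st.py
```

```text
clock: 19.93
tcp_pos: [0.4725, 0.0104, 0.1598]
tcp_rot: [[0.954, -0.001, 0.3], [-0.3, -0.011, 0.954], [0.002, -1.0, -0.011]]
ft_force: [-0.7, 0.1, -4.9]
width: 0.272
19.9333 tool f [-0.68  4.95 -0.08] T [-0.06  0.01  0.05] w 25.005203969755126 p [0.47251 0.01042 0.15977] s 12.87 lat 2.7074024511503922 yaw 72.5127754216317 tilt [ 0.00210305 -0.01095641]
```

```bash
python3 -m pendant '[[0,-0.1,0,0,0,0],[0,-0.1,0,0,0,0],[0,-0.1,0,0,0,0],[0,-0.1,0,0,0,0],[0,-0.1,0,0,0,0],[0,-0.1,0,0,0,0],[0,-0.1,0,0,0,0],[0,-0.1,0,0,0,0]]'
python3 st.py
python3 - <<'E'
from station import r
import cv2
print(r.get_obs()['dq'].round(3) if hasattr(r.get_obs()['dq'],'round') else r.get_obs()['dq'])
c=r.camera("scene")
cv2.imwrite(f"pics/s9z.png",c["image"])
print(r.get_obs()['tcp_pos'])
E
```

```text
clock: 20.6
tcp_pos: [0.4727, 0.0104, 0.1608]
tcp_rot: [[0.954, -0.001, 0.3], [-0.3, -0.011, 0.954], [0.003, -1.0, -0.011]]
ft_force: [0.2, 0.9, -5.5]
width: 0.267
20.6 tool f [-0.06  5.46  1.03] T [-0.07  0.01  0.08] w 24.56875405121407 p [0.47268 0.01038 0.16082] s 12.88 lat 2.877200652277306 yaw 72.51162850345307 tilt [ 0.00250752 -0.01091401]
[-0.059 -0.172  0.03  -0.101  0.133  0.022]
[0.47271086 0.01037984 0.16086482]
```

View pics/s9z.png

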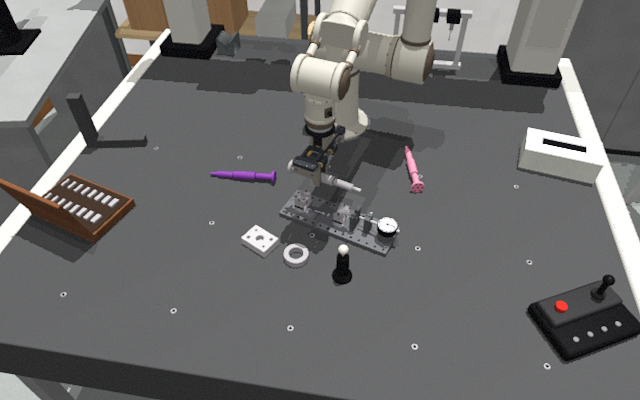

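The shaft is held over the gauge near (325,178). The ball stand, ring and housing are where they started. One small downward trim, then stillness.

```bash
python3 -m pendant '[[0,0.7,0,0,0,0],[0,0.7,0,0,0,0],[0,0,0,0,0,0],[0,0,0,0,0,0],[0,0,0,0,0,0],[0,0,0,0,0,0],[0,0,0,0,0,0],[0,0,0,0,0,0]]'
python3 st.py
python3 -c "
from station import r
o=r.get_obs();print(o['tcp_pos'],o['dq']);print(r.hand_in())"
```

```text
clock: 21.32
tcp_pos: [0.4726, 0.0104, 0.1592]
tcp_rot: [[0.954, -0.001, 0.301], [-0.301, -0.011, 0.954], [0.002, -1.0, -0.011]]
ft_force: [0.1, 0.1, -5.8]
width: 0.27
21.3167 tool f [-0.    5.82  0.21] T [-0.06  0.03  0.13] w 24.8132479966306 p [0.47263 0.01037 0.15921] s 12.85 lat 2.831987781203478 yaw 72.50875803436882 tilt [ 0.00236617 -0.01093515]
[0.47262507 0.01036979 0.15920932] [-0.06592921 -0.02197992  0.00573827  0.05634592 -0.15188595 -0.10422943]
the job is handed in; nothing more can be done
None
```

I took the reading and handed the job in at 21.3 s, with the shaft held in the air over the gauge; no verdict is reported.

- **Reading:** I gripped the seat near the balance point and slid the shaft about 17.5 mm until the shoulder met the stop. The push read 14.6–16.3 N from about 11.1 to 14.45 s, sampled once per call (about every 0.67 s). The TCP stayed within about 0.1 mm and the needle was steady, about half a turn round. I then backed off about 7 mm and lifted.
- **Final hold:** the TCP is 101 mm above its gripping height and the wrist carries about 6 N, the shaft's weight. A camera check during the hold put the nose, shoulder, seat and flange within about 2 mm of one height. Joint speeds at hand-in were below 0.2 degrees/s.
- **Surroundings:** in the last scene picture the ball stand, ring gauge and housing looked unmoved. The dial had sprung back by the first lift picture.

**Less than ideal:**
- The tool tilted up to about 1.2° under the push and kept 0.6° of it, so the pads turned slightly on the shaft. Its levelness therefore rests on the camera check.
- The hand drifted a few mm in the air. I trimmed it back twice, overshooting once to 105 mm.

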